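Present a bearing ball to the inspection camera

TASK

First set the bench inspection camera's focus: turn its blue knob until the red needle lines up with the green mark. Then pick up the blue ball dish with the orange grip on its bow, give it about a quarter turn so that the bow stands square across the lens's line of sight and the lens looks in through the open arch, and carry it until the steel ball is straight above the white cross and as high as the middle of the lens. Keep the ball inside the white ring in the middle of the dish all the way, leave the other things on the bench where they are, and finish still holding the dish there, level and still.

Things in the scene. Friction and masses are not known exactly. Their poses are not given: they have to be found in the camera images.
- focus_knob (a joint): Focus knob on top of the inspection camera: a blue bar grip 42 mm long, 12 mm wide, 26 mm tall on a black disc; vertical axis. Value in rad, 0 to 2.4, grows as the knob turns clockwise seen from above. It stays where it is left (friction 0.04 N m). The red needle is geared to it: 25 mm of needle travel along the scale per rad.
- knob_grip (a point): Middle of the knob's bar grip, on the knob's axis, 38 mm above the camera housing's flat top (which is 145 mm above the bench); the bar reaches 13 mm above and below it. Its x axis runs along the bar (turns with the knob), z up.
- needle_tip (a point): Tip of the red focus needle (3 mm wide), which slides over the white scale on top of the camera housing, about 60 mm to the side of the knob's axis and 4 mm above the housing. Clockwise knob turns move it along +x of the camera (away from the lens). It stands under 7 mm tall.
- mark (a point): Inner end of the fixed green focus mark (4 mm wide, 12 mm long, 6 mm tall) beside the scale; its place along the scale differs from one start to the next. Its x axis runs along the scale (same direction as the camera's x), z up. The needle is set when needle_tip and mark have the same x in this frame; at the start the needle is on the -x side of the mark, so the knob has to be turned clockwise.
- camera: Inspection camera, fixed to the bench: dark steel base plate 290 x 150 mm, 8 mm thick, which runs from 60 mm behind to 230 mm in front of the origin; grey housing 140 x 110 mm from 70 to 145 mm above the bench, standing from 50 mm in front of the origin to 90 mm behind it, with a black lens barrel ending 86 mm in front of the origin. Origin on the bench under the housing. The lens looks along -x of this frame, y across the line of sight, z up.
- view_point (a point): Point on the lens's axis where the centre of the ball is to be held: straight above the white cross on the base plate, 110 mm above the bench (the height of the lens's middle), 94 mm in front of the lens.
- dish_grip (a point): Middle of the dish's orange grip block (60 mm long, 12 mm wide, 22 mm tall) at the top of its bow, on the dish's vertical axis, 88 mm above the dish's underside, to be pinched across its 12 mm from above. Its x axis runs along the grip and the bow, z up. The bow is an arch of two aluminium straps (16 mm wide, 64 mm either side of the axis) and a top bar; topmost point 99 mm above the underside. The dish weighs about 0.25 kg, the ball 0.11 kg.
- dish_middle (a point): Where the ball's centre lies when it rests in the middle of the dish: on the dish's axis, 23 mm above its underside (65 mm below dish_grip). Blue dish, 125 mm across, 26 mm high rim, its floor a shallow cone that falls 10 degrees to the middle; white ring of 25 mm radius painted on it.
- ball_center (a point): Centre of the loose steel ball, 30 mm in diameter, lying in the middle of the dish.
- bearing: Bystander: loose steel bearing ring, 52 mm across, 15 mm high; origin under its centre.
- grease_can: Bystander: loose small can with a yellow label, 52 mm across, 75 mm high; origin under its centre.
- screwdriver: Bystander: loose screwdriver lying on the bench; origin under its middle.
- carton: Bystander: loose cardboard carton 80 x 60 x 50 mm; origin under its centre.
- spanner: Bystander: loose steel spanner lying on the bench; origin under its middle.
- cup: Bystander: loose clear plastic cup, 64 mm across, 70 mm high; origin under its centre.
- bolt_bin: Bystander: loose red bolt bin, 100 x 140 x 50 mm; origin under its centre.
- dish: The dish itself; origin at the centre of its underside, x along the bow, z up.
There are look-alikes about, which are no part of the job. Of the things that look like the dish, take the one that is farthest from the robot's base at the start.

How it is judged:
On the way, in this order (a step that is already met when the one before it is completed fails the run):
1. the needle is set to the green mark while the dish still stands on the bench (x of needle_tip in the frame of mark between -0.0035 and 0.0035 m and height (world z) of dish_grip below 0.095 m), for 0.3 s.
2. the dish is lifted clear of the bench (height (world z) of dish_grip above 0.118 m), for 0.2 s.
At the end, for the whole second after the job is handed in: Gripper still holds the dish (over 2 N), clear of the camera, at rest, level within 0.1 rad; ball within 25 mm of the view point and 25 mm of the dish's middle; bow square across the line of sight within 0.2 rad; needle within 3.5 mm of the green mark (x of needle_tip in the frame of mark between -0.0035 and 0.0035 m and distance between ball_center and view_point below 0.025 m and distance between ball_center and dish_middle below 0.025 m and angle between the x axis of dish_grip and the y axis of camera, either way round below 0.2 rad and angle between dish_grip's own z axis and vertical below 0.1 rad and velocity of joint focus_knob below 0.05 rad/s and contact force between the fingers and dish above 2 N and contact force between dish and camera below 0.1 N and linear speed of dish below 0.03 m/s and angular speed of dish below 0.2 rad/s); the arm keeps its last pose, push and grip.
It fails at once if the ball leaves the white ring (more than 25 mm from the dish's middle) (distance between ball_center and dish_middle above 0.025 m).
It fails at once if another thing on the bench is moved by more than 30 mm (distance of any of bearing, grease_can, screwdriver, carton, spanner, cup, bolt_bin from where it was at the start of the episode above 0.03 m).
It also fails if it takes over 61 s, if anything falls off the work surface, if the arm or the gripper's body presses on something with over 40 N, if the wrist force passes 120 N, or if a joint passes its speed limit or range.

ROBOT

A 7-joint arm with a two-finger parallel gripper is mounted at the origin on the work surface. World frame = base frame: x ahead of the robot, y to its left, z up, the work surface at z = 0. Lengths are in m, angles in rad, forces in N, time in s.
With the tool pointing down it reaches from about 0.35 to 0.9 m from the base axis. Payload 7.2 kg.
Tool frame: the origin (TCP) lies at the centre of the arm's flange, where the gripper is bolted on; the fingertips stand r.tcp_to_tips ahead of it and the grasp point (between the pads) lies 163 mm ahead of it (r.tcp_to_tips is the distance from the TCP to the fingertips, in m); x points along the fingers, z is the direction in which the jaws open and shut, and the axes are right-handed (so a half turn about x gives the same grasp; the last joint's range is limited). The gripper opens to 88 mm and grips with 3 to 60 N. Pads are 20 mm wide; open, the fingers measure 115 mm over their backs; the gripper's body (75 mm by 178 mm) begins 61 mm behind the grasp point.
Start: joints at [-1.363, 0.411, -0.013, 1.596, 0.006, 1.134, -0.082], TCP at [0.17, 0.601, 0.405] pointing down, gripper open.
Joint ranges: [-2.95, 2.95], [-0.29, 1.99], [-1.47, 1.44], [0.14, 2.54], [-1.03, 4.17], [0.13, 1.85], [-2.86, 2.86]. Speed limits (rad/s): [2.39, 2.39, 3.01, 3.01, 3.14, 3.14, 3.14].

INTERFACE

Orientations are given as a unit quaternion [w, x, y, z].
In Python, from bench import r gives the robot as it stands.
- The arm moves only by the tool send_rows, never from a script. Its arguments are lists of equal length, an entry for each row: "xyz": the shift along the world's x, y, z in m, a list of three; "twist": the turn about the world's z in rad. In form: {"xyz": [[dx, dy, dz], ...], "twist": [twist, ...]}. A call has 1 to 10 rows; each row shifts and turns the commanded pose from where the row before left it; what a row does not reach is not made up. A row lasts 1/8 s, in which the tool goes at most 62.5 mm and 10.7 degrees, less where a joint would pass 70% of its speed; a pose out of reach is approached as far as the arm can. A call with a gripper value outside its range is refused whole. "claw" is the opening, from 0 (shut) to 1 (fully open), set as the call begins (left out, the last holds). The fingers move at their own pace and stop on an object; the grip force is fixed at half the most. Time passes only in rows, so rows that do not move let the fingers close. It gives the time, the measured TCP pose, the force and the opening at its end, in the units of the state.
- r.get_state(): the state, without advancing time (a new reading comes with each control period).
- r.snapshot(name): name is "side" or "top" or "wrist"; returns a dict with "img" (400x640x3 uint8, red, green, blue), "depth" (400x640 float32, m along the optical axis (not along the pixel's ray), 0 where there is no reading), "camera_matrix" (3x3 intrinsics, pixels), "k1" (the pictures are not rectified: a ray, as slopes to the right and down, at radius r is drawn at 1 + k1 r^2 times it, then the intrinsics apply), "rvec" (rotation vector, rad) and "tvec" (3), from world to camera coordinates, as OpenCV has them; the wrist camera has in their place "mount" (4x4, takes a point from camera to tool coordinates, whose origin is the TCP and whose axes are the tool frame's). Camera axes: x right, y down, z forward; pixel columns grow to the right and rows downward; lengths in m; the calibration is good to about 2 mm. A picture is of the moment at which its call begins: read the wrist's pose just before it.
- r.finish_job(): hands the job in, once; it reports no verdict.
The state is a dict: "t": time; "joints": joint angles; "qd": joint speeds; "effort": joint torques, N m; "tool_pos": TCP position; "tool_rot": TCP orientation; "force": force on the tool from outside, world axes, zero at the start; "moment": the same for the moment, N m; "width": opening from 0.0 (shut) to 1.0 (fully open).
Only numpy, scipy, OpenCV 4.12 (cv2) and the standard library are available. Lean on these libraries where they do the work, as an engineer would, in place of code of your own. Each camera call takes 0.05 s, during which the arm holds its last target. There are 200 camera calls.

## Working session

There is one attempt and no reset: what is moved stays moved. The work goes in short steps, Python scripts to look and compute and a tool call to move; the robot and the scene stay as the last step left them, time stands still between calls to the robot, and variables do not carry over. Pictures are saved under pics/ and viewed, on a budget of 10 in all, crops included, one or two more only if the job needs it, and the job is handed in when it is done.

Besides the shell and the picture viewer there is one more tool, called by a JSON object that holds its "api" and its "payload". send_rows: Moves the arm, as the interface text tells. Its arguments: {"type":"object","properties":{"xyz":{"type":"array"},"twist":{"type":"array"},"claw":{"type":"number"}},"required":["xyz","twist"]}

```bash
ls; mkdir -p pics; cat > h.py <<'E'
import numpy as np, cv2
from scipy.spatial.transform import Rotation as R
from bench import r
def snap(n):
    st=r.get_state(); s=r.snapshot(n)
    if 'mount' in s:
        q=st['tool_rot']; T=np.eye(4); T[:3,:3]=R.from_quat([q[1],q[2],q[3],q[0]]).as_matrix(); T[:3,3]=st['tool_pos']
        C=T@np.array(s['mount'])
    else:
        E=np.eye(4); E[:3,:3]=cv2.Rodrigues(np.array(s['rvec'],float))[0]; E[:3,3]=np.ravel(s['tvec']); C=np.linalg.inv(E)
    s['C']=C; return s
def save(n,name):
    s=snap(n); np.savez(name+'.npz',img=s['img'],depth=s['depth'],K=s['camera_matrix'],k1=s['k1'],C=s['C'])
    cv2.imwrite('pics/'+name+'.png',s['img'][:,:,::-1]); return s
def load(name): return dict(np.load(name+'.npz'))
def ray(s,u,v):
    K=s['K']; d=np.array([(u-K[0,2])/K[0,0],(v-K[1,2])/K[1,1]]); x=d.copy()
    for _ in range(20): x=d/(1+float(s['k1'])*(x@x))
    return s['C'][:3,:3]@np.r_[x,1], s['C'][:3,3]
def atz(s,u,v,z):
    d,o=ray(s,u,v); return o+d*(z-o[2])/d[2]
def dep(s,u,v):
    d,o=ray(s,u,v); return o+d*np.median(s['depth'][int(v)-1:int(v)+2,int(u)-1:int(u)+2])
def tri(s1,p1,s2,p2):
    d1,o1=ray(s1,*p1); d2,o2=ray(s2,*p2); t=np.linalg.lstsq(np.c_[d1,-d2],o2-o1,rcond=None)[0]
    a,b=o1+d1*t[0],o2+d2*t[1]; return (a+b)/2, np.linalg.norm(a-b)
E
python3 - <<'E'
from h import *
print(r.get_state(), r.tcp_to_tips)
for n in('top','side'):
    s=save(n,n+'0'); print(n,s['C'].round(3),s['camera_matrix'],s['k1'])
E
```

```text
pics
{'t': 0.0, 'joints': array([-1.36320147,  0.41191403, -0.0126833 ,  1.5970255 ,  0.00558539,
        1.13428062, -0.0821844 ]), 'qd': array([-0.00092386,  0.00029055, -0.00148768, -0.00018669,  0.00095037,
        0.00146633,  0.00118837]), 'effort': array([ 3.76357466e-04, -5.87957668e+01,  6.41854461e-01, -2.91069996e+01,
       -5.37700730e-02,  1.82352128e-02,  1.29324349e-04]), 'tool_pos': array([0.17017163, 0.60117499, 0.40380778]), 'tool_rot': array([ 0.56355797, -0.42689517,  0.56440643,  0.42615526]), 'force': array([-0.52460804, -0.30289163, -0.11018923]), 'moment': array([-0.02248109, -0.02482587,  0.06338451]), 'width': 1.0004829169776484} 0.182
top [[-0.008 -0.986  0.165  0.327]
 [-1.     0.007 -0.007 -0.04 ]
 [ 0.006 -0.165 -0.986  1.309]
 [ 0.     0.     0.     1.   ]] [[496.53485509   0.         315.12998924]
 [  0.         496.53485509 205.74295435]
 [  0.           0.           1.        ]] -0.08874969129718555
side [[-0.986 -0.134  0.102  0.434]
 [-0.168  0.743 -0.648  0.503]
 [ 0.011 -0.656 -0.755  0.805]
 [ 0.     0.     0.     1.   ]] [[363.10754248   0.         313.53762003]
 [  0.         363.10754248 194.95492348]
 [  0.           0.           1.        ]] -0.060991673799729716
```

View pics/top0.png

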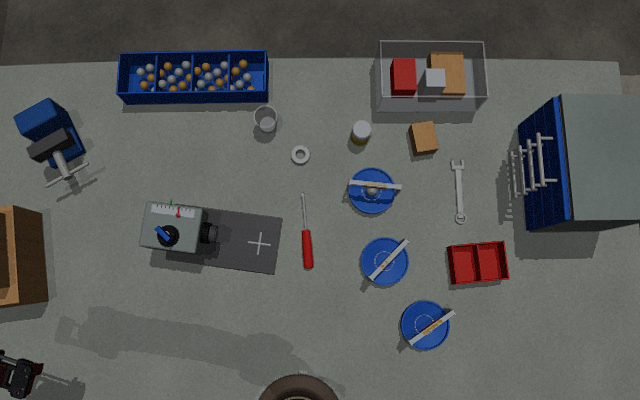

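View pics/side0.png

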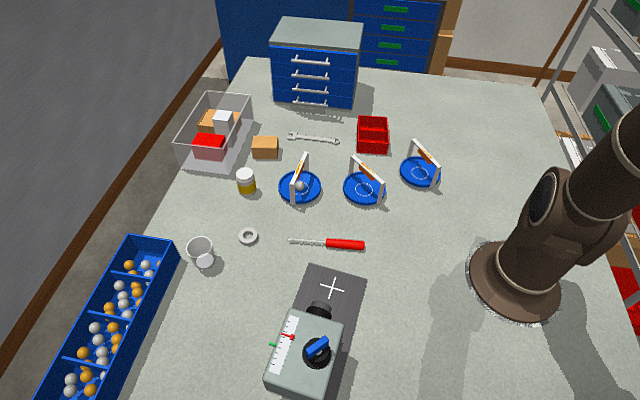

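Dish candidates in the top picture: (372,190) with a ball, (384,262) and (425,325). The first is farthest from the base, which sits at bottom centre, and it is the only one holding the ball. The camera is at (200,235), with its knob at (167,235), needle at about (178,212), mark at about (171,204) and white cross at (260,243). Next is a close crop to check the choice.

```bash
python3 - <<'E'
from h import *
t=load('top0');s=load('side0')
def crop(a,x,y,w,h): return cv2.resize(a['img'][y:y+h,x:x+w,::-1],(400,300),interpolation=cv2.INTER_CUBIC)
m=np.vstack([np.hstack([crop(t,135,190,80,60),crop(t,332,160,80,60)]),np.hstack([crop(s,255,300,100,75),crop(s,260,145,80,60)])])
cv2.imwrite('pics/m0.png',m)
E
```

```text
(no output)
```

View pics/m0.png

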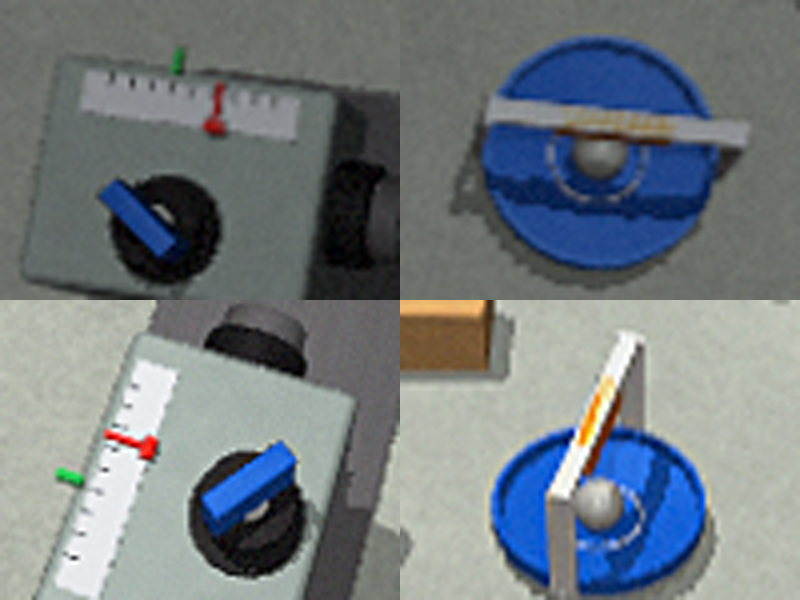

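The crop confirms it: the dish at (372,190) has an orange grip at top (376,184) / side (300,167) and holds the ball. Knob bar centre is top (164,234) / side (317,345), needle tip (179,207) / (282,333), and mark inner end (171,204) / (275.5,345.5).

```bash
python3 - <<'E'
from h import *
t=load('top0');s=load('side0')
for n,a,b,z in [('knobtop',(164,233.6),(317,345),.196),('needle',(178.8,207.2),(281.75,333.25),.149),('mark',(170.6,204.4),(275.5,345.5),.151),('grip',(376,184.2),(300,167.4),.099),('bowL',(350.5,182),(292.4,184.5),.099),('bowR',(401.6,187),(306,152.5),.099),('cross',(260,243),(331.5,289),.008)]:
    p,e=tri(t,a,s,b); print(n,p.round(4),round(e,4),'topz',atz(t,*a,z).round(4),'sidez',atz(s,*b,z).round(4),'dep',dep(t,*a).round(3))
a=atz(t,135+112/5,190+188/5,.196);b=atz(t,135+178/5,190+248/5,.196);print('bar',np.degrees(np.arctan2(*(a-b)[1::-1])),np.linalg.norm(a-b))
# camera housing/base direction from base plate edge corners near
for n,u,v,z in[('hTL',135+62/5,190+57/5,.145),('hTR',135+338/5,190+92/5,.145),('hBL',135+22/5,190+272/5,.145),('plTR',282,216,.008),('plBR',276,274,.008)]: print(n,atz(t,u,v,z).round(4))
print(R.from_quat(np.roll(r.get_state()['tool_rot'],-1)).as_matrix().round(3))
for n,u,v,z in [('can',361,127,.075),('cart',424,138,.05),('bear',300,155,.015),('cup',264,115,.07),('driverT',303,195,.0),('driverB',308,268,.02),('dish2',384,262,0.026),('bin',478,262,.05)]: print(n,atz(t,u,v,z).round(3))
E
```

```text
knobtop [0.4544 0.2985 0.1851] 0.0022 topz [0.452  0.2953 0.196 ] sidez [0.4551 0.3019 0.196 ] dep [0.452 0.295 0.198]
needle [0.5218 0.2765 0.1482] 0.0027 topz [0.5203 0.2763 0.149 ] sidez [0.523  0.2767 0.149 ] dep [0.521 0.277 0.148]
mark [0.5292 0.2982 0.1426] 0.0017 topz [0.5268 0.2958 0.151 ] sidez [0.5288 0.3007 0.151 ] dep [0.527 0.297 0.148]
grip [ 0.5839 -0.2015  0.0937] 0.0006 topz [ 0.5831 -0.2008  0.099 ] sidez [ 0.5825 -0.1962  0.099 ] dep [ 0.583 -0.201  0.099]
bowL [ 0.5916 -0.138   0.0897] 0.0009 topz [ 0.5891 -0.1372  0.099 ] sidez [ 0.5899 -0.1297  0.099 ] dep [ 0.589 -0.137  0.099]
bowR [ 0.5778 -0.266   0.0922] 0.0016 topz [ 0.5756 -0.2647  0.099 ] sidez [ 0.5773 -0.2589  0.099 ] dep [ 0.595 -0.282  0.004]
cross [ 0.4487  0.0976 -0.0041] 0.0013 topz [0.4469 0.0964 0.008 ] sidez [0.4491 0.1036 0.008 ] dep [0.447 0.096 0.009]
bar 48.83941521901343 0.04176539929026812
hTL [0.5356 0.3543 0.145 ]
hTR [0.5176 0.22   0.145 ]
hBL [0.4323 0.3689 0.145 ]
plTR [0.5181 0.0388 0.008 ]
plBR [0.3658 0.0541 0.008 ]
[[-0.    -0.962  0.272]
 [-0.001  0.272  0.962]
 [-1.    -0.    -0.001]]
can [ 0.74  -0.17   0.075]
cart [ 0.718 -0.339  0.05 ]
bear [ 0.683 -0.01   0.015]
cup [0.777 0.083 0.07 ]
driverT [ 0.576 -0.017  0.   ]
driverB [ 0.38  -0.029  0.02 ]
dish2 [ 0.393 -0.225  0.026]
bin [ 0.389 -0.464  0.05 ]
```

{"api": "send_rows", "payload": {"xyz": [[0.028, -0.03, 0], [0.028, -0.03, 0], [0.028, -0.03, 0], [0.028, -0.03, 0], [0.028, -0.03, 0], [0.028, -0.03, 0], [0.028, -0.03, 0], [0.028, -0.03, 0], [0.028, -0.03, 0], [0.031, -0.032, 0]], "twist": [0.113, 0.113, 0.113, 0.113, 0.113, 0.113, 0.113, 0.113, 0.113, 0.111]}}

```text
t: 1.35
tool_pos: [0.4538, 0.2984, 0.4044]
tool_rot: [0.247, -0.662, 0.247, 0.663]
force: [0.2, 1.0, 1.0]
width: 1.0
```

{"api": "send_rows", "payload": {"xyz": [[0, 0, 0], [0, 0, 0]], "twist": [0, 0]}}

```text
t: 1.6
tool_pos: [0.4528, 0.2997, 0.4044]
tool_rot: [0.249, -0.662, 0.249, 0.662]
force: [-0.0, 0.3, 0.3]
width: 0.997
```

```bash
python3 - <<'E'
from h import *
s=save('wrist','w1'); st=r.get_state(); print(st['t'],st['tool_pos'],R.from_quat(np.roll(st['tool_rot'],-1)).as_matrix().round(3),st['joints'].round(2));print(s['C'].round(3))
cv2.imwrite('pics/w1b.png',cv2.resize(s['img'][:,:,::-1],(800,500)))
E
```

```text
1.65 [0.45240396 0.30029013 0.40443622] [[-0.001 -0.658 -0.753]
 [ 0.    -0.753  0.658]
 [-1.     0.     0.001]] [-0.65  0.27 -0.03  1.8   0.01  1.07  1.74]
[[-0.752  0.63   0.196  0.398]
 [ 0.66   0.717  0.224  0.236]
 [ 0.     0.297 -0.955  0.384]
 [ 0.     0.     0.     1.   ]]
```

View pics/w1b.png

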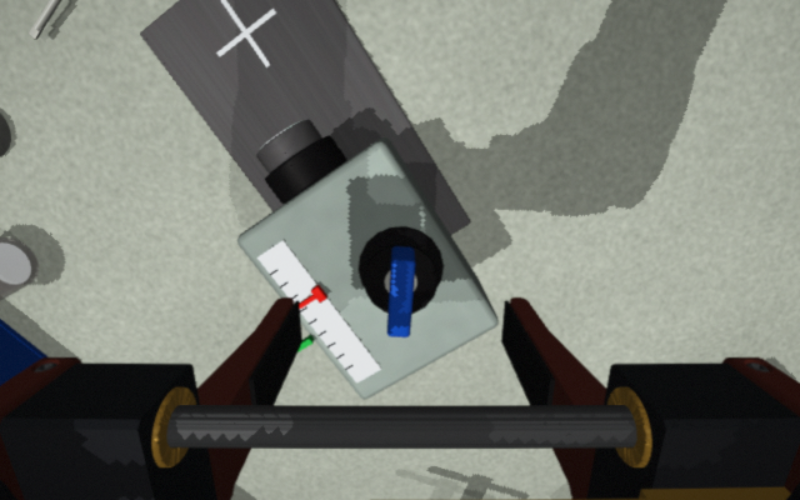

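The wrist picture shows the bar lying along the image's vertical, midway between the fingers, from (402,250) to (399,335). The needle tip is near (300,306), and the mark's inner end is near (312,339), on the 800-px scale.

```bash
python3 - <<'E'
from h import *
s=load('w1');t=load('top0')
k=.8
for n,u,v,z in[('barA',402,252,.196),('barB',399,335,.196),('needle',300,306,.149),('blob',320,294,.149),('mark',312,340,.151),('cross',246,34,.008),('scT',273,248,.146),('scB',370,378,.146),('hA',240,238,.145),('hB',365,397,.145),('hC',383,143,.145),('hD',496,322,.145)]:
    print(n,atz(s,u*k,v*k,z).round(4),dep(s,u*k,v*k).round(4))
# masked
for nm,im,sl in(('w',s,(slice(180,300),slice(180,280))),):
    h=im['img'].astype(int); b=(h[...,2]>h[...,0]+50)&(h[...,2]>80); b[:180]=0;b[:,:280]=0;b[:,360:]=0
    v,u=np.nonzero(b); pts=np.array([dep(im,x,y) for x,y in zip(u,v)]); p=pts[(pts[:,2]>.19)&(pts[:,2]<.2)]
    c=p.mean(0); w=np.linalg.svd(p[:,:2]-c[:2])[2][0]; print('bar',c,(p.min(0)+p.max(0))/2,np.degrees(np.arctan2(w[1],w[0])),len(p))
    rd=(h[...,0]>h[...,1]+80)&(h[...,0]>120); v,u=np.nonzero(rd); print('red',u.min(),u.max(),v.min(),v.max(), np.c_[u,v][np.argmin(u)])
    g=(h[...,1]>h[...,0]+60)&(h[...,1]>h[...,2]+60); v,u=np.nonzero(g); print('green',len(u),u.min(),u.max(),v.min(),v.max())
E
```

```text
barA [0.437 0.281 0.196] [0.44   0.2844 0.1813]
barB [0.4674 0.3133 0.196 ] [0.4674 0.3133 0.1958]
needle [0.5176 0.2766 0.149 ] [0.5162 0.2762 0.1516]
blob [0.5025 0.2791 0.149 ] [0.5013 0.2786 0.1516]
mark [0.5277 0.2979 0.151 ] [0.5285 0.2983 0.1494]
cross [0.448 0.099 0.008] [0.4479 0.0993 0.0087]
scT [0.504  0.2395 0.146 ] [0.5042 0.2395 0.1455]
scB [0.5215 0.345  0.146 ] [0.5221 0.3455 0.1449]
hA [0.5149 0.2221 0.145 ] [0.5157 0.222  0.1433]
hB [0.5348 0.3543 0.145 ] [0.5348 0.3543 0.145 ]
hC [0.4132 0.2378 0.145 ] [0.4134 0.2378 0.1423]
hD [0.4331 0.3681 0.145 ] [0.4333 0.3689 0.1437]
bar [0.45333568 0.29836826 0.19572633] [0.45428164 0.2991317  0.19505247] 45.1336622510393 1115
red 239 260 229 246 [239 243]
green 56 239 249 271 280
```

{"api": "send_rows", "payload": {"xyz": [[0.001, -0.002, -0.012], [0, 0, -0.012], [0, 0, -0.012], [0, 0, -0.013], [0, 0, 0]], "twist": [-0.04, 0, 0, 0, 0]}}

```text
t: 2.28
tool_pos: [0.4539, 0.2972, 0.3542]
tool_rot: [0.261, -0.656, 0.263, 0.657]
force: [0.1, 0.6, -0.7]
width: 0.999
```

{"api": "send_rows", "payload": {"xyz": [[0, 0, 0], [0, 0, 0], [0, 0, 0], [0, 0, 0], [0, 0, 0]], "twist": [0, 0, 0, 0, 0], "claw": 0}}

```text
t: 2.9
tool_pos: [0.4542, 0.2974, 0.3557]
tool_rot: [-0.262, 0.657, -0.262, -0.657]
force: [-1.0, -0.1, -0.1]
width: 0.463
```

{"api": "send_rows", "payload": {"xyz": [[0, 0, 0], [0, 0, 0], [0, 0, 0], [0, 0, 0], [0, 0, 0]], "twist": [0, 0, 0, 0, 0]}}

```text
t: 3.52
tool_pos: [0.4529, 0.2986, 0.3557]
tool_rot: [0.261, -0.656, 0.261, 0.658]
force: [-5.0, 3.4, 2.1]
width: 0.135
```

{"api": "send_rows", "payload": {"xyz": [[0, 0, 0], [0, 0, 0], [0, 0, 0], [0, 0, 0], [0, 0, 0], [0, 0, 0], [0, 0, 0], [0, 0, 0], [0, 0, 0], [0, 0, 0]], "twist": [-0.1, -0.1, -0.1, -0.1, -0.1, -0.1, -0.1, -0.1, 0, 0]}}

```text
t: 4.78
tool_pos: [0.4522, 0.3001, 0.3557]
tool_rot: [0.496, -0.502, 0.496, 0.505]
force: [-7.0, 8.2, 0.4]
width: 0.133
```

```bash
python3 - <<'E'
from h import *
out=[]
for n in('top','side'):
    s=save(n,n+'1'); st=r.get_state()
print(st['t'],st['tool_pos'],np.degrees(np.arctan2(*R.from_quat(np.roll(st['tool_rot'],-1)).as_matrix()[[1,0],2])),st['force'],st['moment'])
s=save('wrist','w2')
f=lambda a,x,y,w,h: cv2.resize(a[y:y+h,x:x+w,::-1],(400,300),interpolation=cv2.INTER_CUBIC)
m=np.vstack([np.hstack([f(load('top1')['img'],135,190,80,60),f(load('side1')['img'],255,300,100,75)]),np.hstack([f(s['img'],0,0,640,400),f(s['img'],100,200,160,120)])])
cv2.imwrite('pics/m1.png',m)
E
```

```text
4.875 [0.45218208 0.30011451 0.35565503] 90.88175495270653 [-6.18918034  7.96615722  2.16081977] [ 1.75360053  1.52807201 -0.01901398]
```

View pics/m1.png

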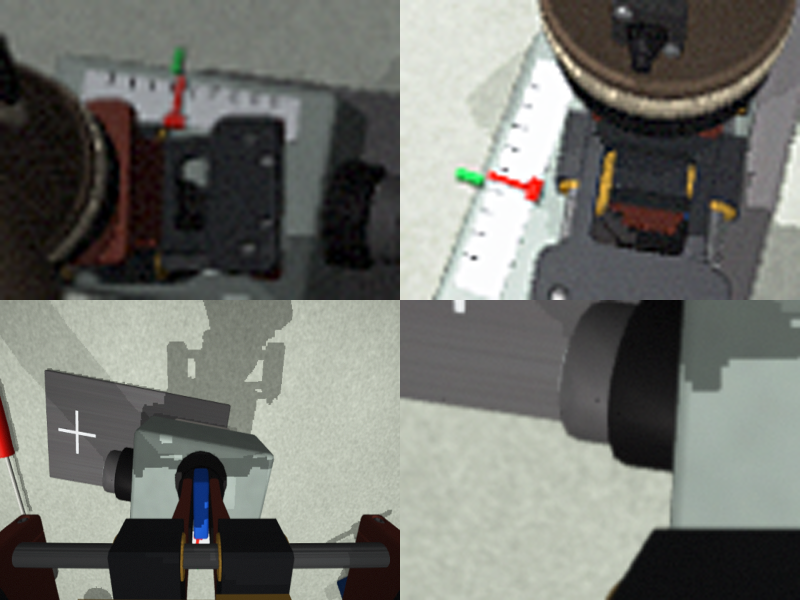

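{"api": "send_rows", "payload": {"xyz": [[0, 0, 0], [0, 0, 0], [0, 0, 0], [0, 0, 0]], "twist": [-0.04, -0.04, 0, 0]}}

```text
t: 5.42
tool_pos: [0.4522, 0.3003, 0.3556]
tool_rot: [0.516, -0.482, 0.516, 0.485]
force: [-6.6, 8.5, -0.3]
width: 0.131
```

```bash
cat > nd.py <<'E'
from h import *
import sys
def off(n,s,box):
    x,y,w,h=box; im=s['img'][y:y+h,x:x+w].astype(int); R_,G,B=im[...,0],im[...,1],im[...,2]
    K=s['camera_matrix'] if 'camera_matrix' in s else s['K']; s['K']=K
    uu=np.array([.151,.9885])
    for nm,m,z in(('red',(R_>G+70)&(R_>B+70),.149),('green',(G>R_+40)&(G>B+40),.151)):
        v,u=np.nonzero(m); wt=None
        p=np.array([atz(s,a+x,b+y,z) for a,b in zip(u,v)]); a=p[:,:2]@uu; b=p[:,:2]@np.array([-.9885,.151])
        print(n,nm,len(u),'x mean %.4f ctr %.4f'%(a.mean(),(a.min()+a.max())/2),'y %.4f %.4f'%(b.min(),b.max()))
if __name__=='__main__':
    t=save('top','top'+sys.argv[1]);s=save('side','side'+sys.argv[1])
    off('top',t,(160,195,30,25)); off('side',s,(265,325,40,30))
E
python3 - <<'E'
from nd import *
for k in '01':
    off('top',load('top'+k),(160,195,30,25)); off('side',load('side'+k),(265,325,40,30))
E
python3 nd.py 2
```

```text
top red 12 x mean 0.3523 ctr 0.3524 y -0.4704 -0.4515
top green 6 x mean 0.3748 ctr 0.3749 y -0.4864 -0.4769
side red 41 x mean 0.3522 ctr 0.3520 y -0.4774 -0.4530
side green 21 x mean 0.3761 ctr 0.3761 y -0.4915 -0.4785
top red 16 x mean 0.3712 ctr 0.3710 y -0.4727 -0.4527
top green 5 x mean 0.3750 ctr 0.3752 y -0.4864 -0.4789
side red 37 x mean 0.3718 ctr 0.3716 y -0.4768 -0.4529
side green 20 x mean 0.3761 ctr 0.3761 y -0.4906 -0.4785
top red 16 x mean 0.3735 ctr 0.3734 y -0.4747 -0.4524
top green 6 x mean 0.3748 ctr 0.3749 y -0.4864 -0.4769
side red 38 x mean 0.3739 ctr 0.3737 y -0.4778 -0.4529
side green 20 x mean 0.3761 ctr 0.3761 y -0.4906 -0.4785
```

{"api": "send_rows", "payload": {"xyz": [[0, 0, 0], [0, 0, 0], [0, 0, 0]], "twist": [-0.06, 0, 0]}}

```text
t: 5.9
tool_pos: [0.4522, 0.3004, 0.3557]
tool_rot: [0.53, -0.466, 0.53, 0.47]
force: [-5.7, 7.9, -0.1]
width: 0.135
```

{"api": "send_rows", "payload": {"xyz": [[0, 0, 0], [0, 0, 0], [0, 0, 0], [0, 0, 0]], "twist": [0, 0, 0, 0], "claw": 0.6}}

```text
t: 6.4
tool_pos: [0.4544, 0.2971, 0.3556]
tool_rot: [0.531, -0.467, 0.531, 0.467]
force: [1.2, -0.3, 0.6]
width: 0.549
```

```bash
python3 nd.py 3
```

```text
top red 15 x mean 0.3755 ctr 0.3757 y -0.4720 -0.4520
top green 5 x mean 0.3750 ctr 0.3752 y -0.4864 -0.4789
side red 23 x mean 0.3755 ctr 0.3754 y -0.4772 -0.4572
side green 20 x mean 0.3761 ctr 0.3761 y -0.4906 -0.4785
```

{"api": "send_rows", "payload": {"xyz": [[0, 0, 0.02], [0, 0, 0.02], [0, 0, 0.025], [0, 0, 0.02], [0.01, -0.04, 0], [0.01, -0.04, 0], [0.01, -0.04, 0], [0.01, -0.04, 0], [0.01, -0.04, 0], [0.01, -0.04, 0]], "twist": [0, 0, 0, 0, -0.12, -0.12, -0.12, -0.12, -0.12, -0.12]}}

```text
t: 7.75
tool_pos: [0.5144, 0.056, 0.4408]
tool_rot: [0.662, -0.249, 0.662, 0.249]
force: [0.3, 0.7, 0.1]
width: 0.599
```

{"api": "send_rows", "payload": {"xyz": [[0.01, -0.04, 0], [0.01, -0.04, 0], [0.01, -0.04, 0], [0.01, -0.04, 0], [0.01, -0.04, 0], [0.01, -0.04, 0], [0.009, -0.018, 0], [0, 0, 0], [0, 0, 0], [0, 0, 0]], "twist": [-0.12, -0.12, -0.12, -0.12, -0.12, -0.12, -0.11, 0, 0, 0]}}

```text
t: 9.0
tool_pos: [0.5832, -0.1995, 0.4407]
tool_rot: [0.706, 0.037, 0.706, -0.037]
force: [-0.5, -0.2, 0.3]
width: 0.604
```

```bash
python3 - <<'E'
from h import *
s=save('wrist','w3'); st=r.get_state(); print(st['t'],st['tool_pos'],np.degrees(np.arctan2(*R.from_quat(np.roll(st['tool_rot'],-1)).as_matrix()[[1,0],2])),st['joints'].round(2));print(s['C'].round(3))
cv2.imwrite('pics/w3b.png',cv2.resize(s['img'][:,:,::-1],(800,500)))
E
python3 nd.py 4
```

```text
9.05 [ 0.58318603 -0.19957711  0.44080781] -5.989717360929847 [-0.22  0.42  0.66  1.6  -0.27  1.21  0.39]
[[ 0.994 -0.1   -0.031  0.592]
 [-0.105 -0.949 -0.296 -0.119]
 [ 0.001  0.297 -0.955  0.421]
 [ 0.     0.     0.     1.   ]]
top red 15 x mean 0.3755 ctr 0.3757 y -0.4720 -0.4520
top green 6 x mean 0.3748 ctr 0.3749 y -0.4864 -0.4769
side red 40 x mean 0.3751 ctr 0.3748 y -0.4772 -0.4533
side green 21 x mean 0.3761 ctr 0.3761 y -0.4915 -0.4785
```

View pics/w3b.png

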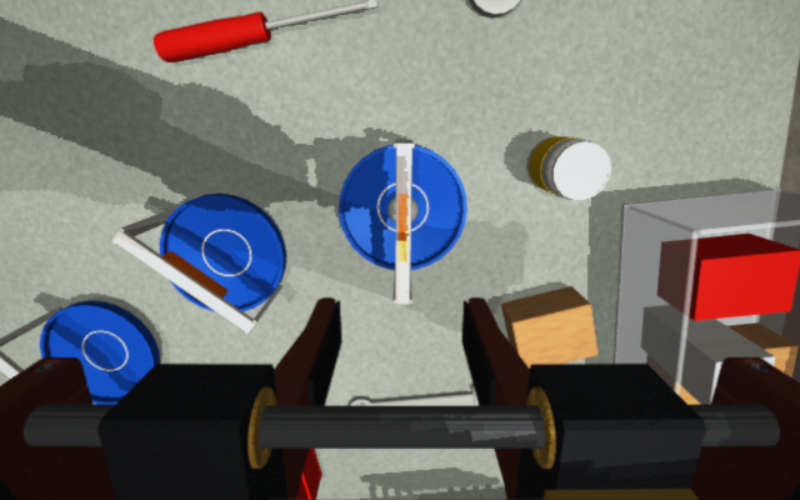

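The wrist picture shows the target dish's bow running vertically from (403,146) to (403,302), between the fingers, with orange at rows 195–262. The needle is still set, within about 1 mm.

```bash
python3 - <<'E'
from h import *
s=load('w3');t=load('top0');s0=load('side0');k=.8
for n,u,v,z in[('A',404,147,.099),('B',402.5,301,.099),('gA',403,195,.099),('gB',403,262,.099),('ring',403,207,.013),('dishc',403,207,.026)]: print(n,atz(s,u*k,v*k,z).round(4),dep(s,u*k,v*k).round(4))
print(tri(s,(403*k,229*k),t,(376,184.2)), tri(s,(403*k,229*k),s0,(300,167.4)))
for n in ('A','B'): pass
# bow top points by depth
P=[dep(s,u,v) for v in range(112,246) for u in range(310,334)]; P=np.array(P); P=P[(P[:,2]>.094)&(P[:,2]<.108)]
c=(P.min(0)+P.max(0))/2; w=np.linalg.svd(P[:,:2]-P[:,:2].mean(0),full_matrices=False)[2][0]; print(c,P.mean(0),P.min(0),P.max(0),np.degrees(np.arctan2(w[1],w[0])))
E
```

```text
A [ 0.592  -0.1367  0.099 ] [ 0.592  -0.1367  0.0996]
B [ 0.5777 -0.2626  0.099 ] [ 0.5777 -0.2623  0.0995]
gA [ 0.5874 -0.1729  0.099 ] [ 0.5874 -0.173   0.0988]
gB [ 0.5817 -0.2279  0.099 ] [ 0.5817 -0.2278  0.0993]
ring [ 0.5851 -0.1993  0.013 ] [ 0.5864 -0.1825  0.0987]
dishc [ 0.5853 -0.1967  0.026 ] [ 0.5864 -0.1825  0.0987]
(array([ 0.58443417, -0.2016746 ,  0.09282336]), np.float64(0.0001207753783365087)) (array([ 0.58409752, -0.20175534,  0.09322563]), np.float64(0.0007814155077448362))
[ 0.58386821 -0.19923364  0.09716613] [ 0.58438452 -0.19565633  0.09876727] [ 0.56909784 -0.26565339  0.09432316] [ 0.59863858 -0.13281389  0.1000091 ] -96.6587615936367
```

{"api": "send_rows", "payload": {"xyz": [[0.0015, 0, -0.03], [0, 0, -0.035], [0, 0, -0.035], [0, 0, -0.03], [0, 0, -0.025], [0, 0, -0.02], [0, 0, -0.014], [0, 0, 0], [0, 0, 0]], "twist": [-0.01, 0, 0, 0, 0, 0, 0, 0, 0]}}

```text
t: 10.28
tool_pos: [0.585, -0.2008, 0.2524]
tool_rot: [0.706, 0.041, 0.705, -0.041]
force: [-0.2, 0.8, 0.7]
width: 0.603
```

{"api": "send_rows", "payload": {"xyz": [[0, 0, 0], [0, 0, 0], [0, 0, 0], [0, 0, 0], [0, 0, 0], [0, 0, 0], [0, 0, 0], [0, 0, 0]], "twist": [0, 0, 0, 0, 0, 0, 0, 0], "claw": 0}}

```text
t: 11.28
tool_pos: [0.5846, -0.2006, 0.2516]
tool_rot: [0.706, 0.041, 0.706, -0.041]
force: [-0.4, 0.3, 0.7]
width: 0.139
```

{"api": "send_rows", "payload": {"xyz": [[0, 0, 0.004], [0, 0, 0.008], [0, 0, 0.012], [0, 0, 0.014], [0, 0, 0.014], [0, 0, 0.012], [0, 0, 0.01], [0, 0, 0.007], [0, 0, 0.004], [0, 0, 0.002]], "twist": [0, 0, 0, 0, 0, 0, 0, 0, 0, 0]}}

```text
t: 12.52
tool_pos: [0.5847, -0.2006, 0.3387]
tool_rot: [0.706, 0.041, 0.706, -0.041]
force: [0.1, -0.1, -4.1]
width: 0.133
```

```bash
python3 - <<'E'
from h import *
s=save('wrist','w4'); o=save('side','side5'); st=r.get_state(); print(st['t'],st['tool_pos'],st['force'],st['width'],st['moment'])
cv2.imwrite('pics/m4.png',np.hstack([cv2.resize(s['img'][60:340,180:480,::-1],(400,373)),cv2.resize(o['img'][100:240,230:380,::-1],(400,373))]))
E
```

```text
12.625 [ 0.584674   -0.20063045  0.33856363] [ 0.70223713 -0.19257701 -3.91127975] 0.13085422637809024 [-0.11375557  0.04554389  0.00508393]
```

View pics/m4.png

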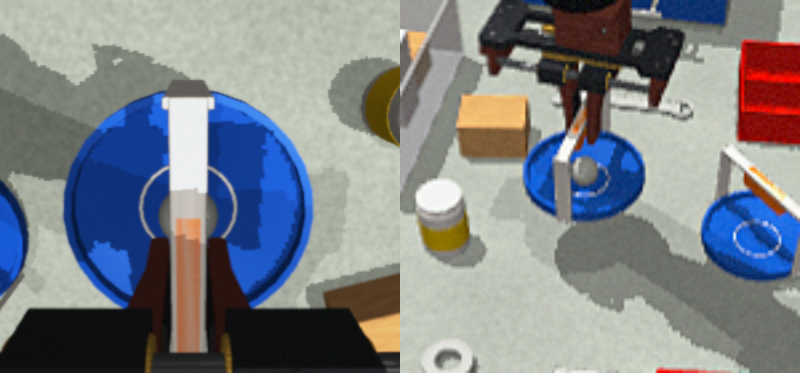

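{"api": "send_rows", "payload": {"xyz": [[-0.0014, 0.0031, 0], [-0.0028, 0.0062, 0], [-0.0043, 0.0093, 0], [-0.0057, 0.0124, 0], [-0.0057, 0.0124, 0], [-0.0057, 0.0124, 0], [-0.0057, 0.0124, 0], [-0.0057, 0.0124, 0], [-0.0057, 0.0124, 0], [-0.0057, 0.0124, 0]], "twist": [0.016, 0.032, 0.048, 0.064, 0.064, 0.064, 0.064, 0.064, 0.064, 0.064]}}

```text
t: 13.88
tool_pos: [0.5359, -0.0944, 0.3387]
tool_rot: [0.691, -0.151, 0.691, 0.151]
force: [0.7, -0.1, -3.9]
width: 0.135
```

{"api": "send_rows", "payload": {"xyz": [[-0.0057, 0.0124, 0], [-0.0057, 0.0124, 0], [-0.0057, 0.0124, 0], [-0.0057, 0.0124, 0], [-0.0057, 0.0124, 0], [-0.0057, 0.0124, 0], [-0.0057, 0.0124, 0], [-0.0057, 0.0124, 0], [-0.0057, 0.0124, 0], [-0.0057, 0.0124, 0]], "twist": [0.064, 0.064, 0.064, 0.064, 0.064, 0.064, 0.064, 0.064, 0.064, 0.064]}}

```text
t: 15.12
tool_pos: [0.4789, 0.0296, 0.3387]
tool_rot: [0.608, -0.361, 0.608, 0.361]
force: [0.2, 0.2, -3.2]
width: 0.137
```

{"api": "send_rows", "payload": {"xyz": [[-0.0057, 0.0124, 0], [-0.0057, 0.0124, 0], [-0.0057, 0.0124, 0], [-0.0057, 0.0124, 0], [-0.0043, 0.0093, 0], [-0.0028, 0.0062, 0], [-0.0014, 0.0041, 0], [0, 0, 0], [0, 0, 0], [0, 0, 0]], "twist": [0.064, 0.064, 0.064, 0.064, 0.048, 0.032, 0.016, 0, 0, 0]}}

```text
t: 16.38
tool_pos: [0.4481, 0.0977, 0.3386]
tool_rot: [0.537, -0.46, 0.537, 0.46]
force: [0.1, -0.2, -3.5]
width: 0.134
```

{"api": "send_rows", "payload": {"xyz": [[0, 0, 0], [0, 0, 0], [0, 0, 0], [0, 0, 0]], "twist": [0, 0, 0, 0]}}

```text
t: 16.88
tool_pos: [0.448, 0.098, 0.3387]
tool_rot: [0.536, -0.461, 0.536, 0.461]
force: [0.5, 0.2, -4.1]
width: 0.135
```

```bash
python3 nd.py 6; python3 - <<'E'
from h import *
s=save('wrist','w6'); st=r.get_state(); print(st['t'],st['tool_pos'],np.degrees(np.arctan2(*R.from_quat(np.roll(st['tool_rot'],-1)).as_matrix()[[1,0],2])),st['force'],st['width'])
t=load('top6')['img'];o=load('side6')['img']
cv2.imwrite('pics/m6.png',np.vstack([np.hstack([cv2.resize(t[170:290,130:290,::-1],(400,300)),cv2.resize(o[200:380,230:470,::-1],(400,300))]),cv2.resize(np.hstack([s['img'][:,:,::-1]]),(800,500))[:300]]))
E
```

```text
top red 15 x mean 0.3755 ctr 0.3757 y -0.4720 -0.4520
top green 5 x mean 0.3750 ctr 0.3752 y -0.4864 -0.4789
side red 40 x mean 0.3752 ctr 0.3751 y -0.4772 -0.4529
side green 21 x mean 0.3761 ctr 0.3761 y -0.4915 -0.4785
17.025 [0.44801464 0.09798676 0.33864096] 81.30445728457705 [-0.06428227  0.38081369 -4.05097624] 0.13779622239233097
```

View pics/m6.png

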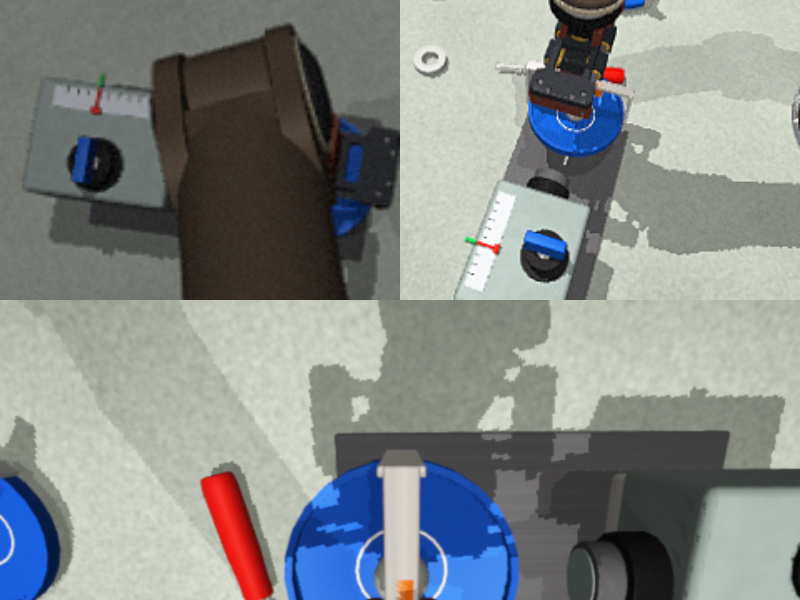

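The picture shows the dish clear of the lens, the bow square across the line of sight, the ball in the white ring, and the needle in line with the mark. I'm handing it in.

```bash
python3 -c "
from bench import r
print(r.finish_job()); print(r.get_state()['tool_pos'],r.get_state()['width'])"
```

```text
the job is handed in; nothing more can be done
None
the job is handed in; nothing more can be done
```

I set the focus, picked up the dish and carried it to the view point. I handed the job in at about 17 s with the dish still held; no verdict was reported.

- **Focus:** I turned the knob about 0.94 rad clockwise. Before hand-in the needle measured about +0.5 mm from the mark in the top picture and −0.9 mm in the side picture. The two disagree slightly, but both are within the 3.5 mm limit.
- **Dish:** I took the farthest of the three look-alikes, the one holding the ball, and gripped it by the orange block. I lifted it 87 mm, turned it about 88° and carried it over the white cross.
- **Last checks:**
  - The tool stood within 1 mm of the cross position I used; my cross measurements differ by 2–3 mm.
  - The jaw direction was 81.3°, which matches the camera axis I measured, good to about 1–2°.
  - The fingers stayed at the grip's width (about 12 mm), carrying roughly 4 N of weight.
  - The ball was seen inside the ring after the lift and at the end, and the dish was clear of the lens.
- **Not measured directly:** The ball's height (110 mm) comes from the arm's pose and the given dish sizes. I judged level and stillness from the pictures and steady readings, and did not re-measure the other things on the bench.

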